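Zero the comparator on its master, then gauge the front bush off the gravity track

ROBOT

A 6-joint arm with a two-finger parallel gripper is mounted at the origin on the work surface. World frame = base frame: x ahead of the robot, y to its left, z up, the work surface at z = 0. Lengths are in m, angles in rad, forces in N, time in s.
With the tool pointing down it reaches from about 0.4 to 0.825 m from the base axis. Payload 7 kg.
Tool frame: the origin (TCP) lies at the very end of the fingers, on their centre line; the grasp point (between the pads) lies 19 mm behind it; y points along the fingers, x is the direction in which the jaws open and shut, and the axes are right-handed (so a half turn about y gives the same grasp; the last joint's range is limited). The gripper opens to 85 mm and grips with 20 to 120 N. Pads are 22 mm wide; open, the fingers measure 114 mm over their backs; the gripper's body (76 mm by 85 mm) begins 54 mm behind the grasp point. The pads swing forward as they close: fully open they stand 13 mm farther back than shut.
Start: joints at [-1.011, 0.359, 0.012, 0, -1.224, -0.288], TCP at [0.181, -0.65, 0.231] pointing down, gripper open.
Joint ranges: [-3.07, 3.07], [-1.43, 2.12], [-1.02, 1.25], [-3.03, 1.67], [-3.05, -0], [-3.03, 3.03]. Speed limits (rad/s): [2.39, 2.39, 3.01, 3.14, 3.14, 3.14].

INTERFACE

Orientations are given as a rotation vector (axis times angle).
In Python, from plant import bot gives the robot as it stands. Calls block until the motion is done:
- bot.goto(position, orientation): joint-space move of the TCP to a pose.
- bot.move_straight(position, speed=0.15, frame=None, stop_force=None): straight line of the TCP; frame=None keeps the orientation; speed is the mean speed in m/s. With stop_force (N) it stops when the force on the tool has changed by that much, and returns True; else False.
- bot.movej(angles): joint-space move.
- bot.open() and bot.clamp(squeeze=None): open the fingers fully, or close them until they stop; squeeze is the grip in N (None keeps the last).
- bot.hold(seconds).
- bot.ik(position, orientation): joint angles nearest the present ones, or None.
- bot.read_state(): the state.
- bot.capture(name): name is "scene" or "side" or "wrist"; returns a dict with "color" (384x512x3 uint8, blue, green, red), "fx", "fy", "cx", "cy" (pixels), "dist_coeffs" ([k1, k2, p1, p2, k3] as OpenCV has them; the pictures are not rectified), "R" (3x3) and "t" (3): a world point X has camera coordinates R X + t. Camera axes: x right, y down, z forward; pixel columns grow to the right and rows downward; lengths in m; the calibration is good to about 2 mm. A picture is of the moment at which its call begins. There is no depth.
A pose or a line that the arm cannot do raises bot.PlanningError and nothing moves.
- bot.hand_in(): hands the job in, once; it reports no verdict.
The state is a dict: "time": time; "qpos": joint angles; "qvel": joint speeds; "effort": joint torques, N m; "tcp_pos": TCP position; "tool_rot": TCP orientation; "wrist_force": force on the tool from outside, world axes, zero at the start; "moment": the same for the moment, N m; "gripper_width": finger opening in m.
Only numpy, scipy, OpenCV 4.12 (cv2) and the standard library are available. Lean on these libraries where they do the work, as an engineer would, in place of code of your own. Each camera call takes 0.05 s, during which the arm holds its last target.

TASK

With the white master block still in the sprung comparator, press the zero button right down; then lift the master out and stand it upright on the blue pad. After that take the front dark steel bush from the stop of the sloped track so that the next one rolls down to the stop, and set it in the comparator in the master's place, lying across and resting on the bed between the fixed anvil and the sprung plunger. Let nothing fall on the bench, do not lift the other bushes off the track and leave everything else on the bench where it is.

Things in the scene. Friction and masses are not known exactly. Their poses are not given: they have to be found in the camera images.
- stop (a point): Front place on the sloped blue track: where the centre of a bush lies when it rests against the red stop lip, 60 mm above the bench. x points level up-track, y across, z up. The lip lies 15 to 19 mm down-track and reaches 3 mm above the bush axis
- track: Blue track, fixed; origin on the bench below the front place, axes as there. Rises at 10 degrees along +x, 185 mm long, base 75 mm wide and 6 mm thick. At the front the bed is 28 mm wide, so a bush overhangs by 8 mm at each end and fingers can pass down beyond both ends. Side rails, 55 mm over their outsides, begin 24 mm up-track and reach 3 mm above the bush axes
- bush1_center (a point): Front bush, the one against the stop: dark steel cylinder with black bore ends, 30 mm diameter, 44 mm long, about 0.17 kg; point at its centre; its y axis is the cylinder axis (across the track), x and z turn as it rolls. Grip it by its flat ends, 44 mm apart
- bush2_center (a point): Second bush, same size, touching the first (30 mm up-track); rolls to the stop when the first is taken
- bush3_center (a point): Third bush, same size, 60 mm up-track
- bush4_center (a point): Fourth bush, same size, 90 mm up-track
- cell (a point): Measuring place: where the centre of a bush lies when measured, 55 mm above the bench. x points from fixed anvil to plunger, y across (the bush axis lies along y, either way round), z up. The bed (36 mm in x, 28 mm in y) is 15 mm below. The fixed anvil's flat face is 15 mm towards -x, 24 mm wide, its top 9 mm above this point. Beyond both bush ends it is free down to the base plate
- gauge: Comparator, fixed; origin on the bench below the measuring place, axes as there. Grey base plate 165 x 130 x 12 mm, from x -55 to 110 mm and y -85 to 45 mm; black readout box from x 46 to 98 mm, y -25 to 25 mm, top 68 mm above the bench
- plunger (a joint): Brass plunger, round tip of 6 mm radius, 56 mm above the bench, pressing towards -x with 1.5 to 2.5 N. Slide in m: 0 with the 30 mm master or a bush against the anvil, -0.004 when empty (gap 26 mm), up to 0.007 pushed back. A bush lowered from above pushes it back by itself
- zero (a joint): Red zero button on the comparator, m pressed: 0 up, 0.006 fully down (5 N); springs back
- zero_top (a point): Centre of the red button's top face, 28 mm diameter; pressed straight down. It stands on the base plate 60 mm towards +x and 60 mm towards -y of the measuring place
- master_center (a point): White ceramic master block, 30 mm (its x) by 44 mm (its y) by 40 mm high, about 0.16 kg; point at its centre. Starts standing on the comparator bed between anvil and plunger, its y along the comparator's y; its top 80 mm above the bench. Grip it by its ends, 44 mm apart
- pad_top (a point): Centre of the top of the master's pad: fixed wooden block 90 x 90 mm, 20 mm high, with a blue top; z up
- mug: Bystander: steel travel mug with black lid and handle, 146 mm tall, 72 mm diameter, handle out to 67 mm; origin under its middle
- bowl: Bystander: steel dish of brass nuts, 84 mm diameter, 33 mm high; origin under its middle
- pliers: Bystander: pliers with red handles lying flat, about 190 mm long; origin underneath, near mid-length
- hammer: Bystander: hammer lying flat, 260 mm long; origin underneath
- magnet: Bystander: flat red welding magnet with a steel edge, 56 x 75 mm, 18 mm high; origin under its middle
- tipbox: Bystander: orange plastic box 45 x 70 x 30 mm; origin under its middle
There are look-alikes about, which are no part of the job. Of the things shaped like the gauge, the grey one is meant.

How it is judged:
By the outcome, as a careful person would: the job done as asked, in the order asked, and still so for the second after the job is handed in, with the robot touching nothing.
It also fails if it takes over 67 s, if anything falls off the work surface, if the arm or the gripper's body presses on something with over 40 N, if the wrist force passes 120 N, or if a joint passes its speed limit or range.

## Working session

There is one attempt and no reset: what is moved stays moved. The work goes in short steps, each a Python script; the robot and the scene stay as the last script left them, time stands still between calls to the robot, and variables do not carry over. Pictures are saved under pics/ and viewed, and the job is handed in when it is done.

```bash
ls; mkdir -p pics
python3 - <<'E'
from plant import bot
import cv2
for n in ["scene","side","wrist"]:
    c=bot.capture(n); cv2.imwrite(f"pics/{n}0.png",c["color"])
    print(n,c["fx"],c["cx"],c["cy"],c["dist_coeffs"],c["R"],c["t"])
s=bot.read_state();print(s)
E
```

```text
pics
scene 379.0259448368461 253.11094453259673 188.326523631406 [-0.06336289  0.          0.          0.          0.        ] [[ 0.85773941  0.51393214  0.01252416]
 [ 0.38585046 -0.62749366 -0.6762922 ]
 [-0.33970946  0.58491492 -0.73652699]] [-0.38305827 -0.11122232  1.26216122]
side 371.27599291197816 250.45966056316038 183.73305626609397 [0.03167778 0.         0.         0.         0.        ] [[-0.82648515 -0.56291416 -0.00706758]
 [-0.28670073  0.4316794  -0.85525177]
 [ 0.48448426 -0.7048266  -0.51816451]] [0.34953648 0.19459117 0.89956829]
wrist 289.92909894675296 253.02863774397963 192.42101866843743 [-0.00106388  0.          0.          0.          0.        ] [[-0.26854273  0.96326656  0.00152522]
 [ 0.91083248  0.25340906  0.32583439]
 [ 0.31347887  0.08888968 -0.94542563]] [ 0.67385198 -0.04307471  0.38117947]
{'time': 0.15, 'qpos': array([-1.01095119e+00,  3.59221104e-01,  1.12577073e-02, -1.92777030e-04,
       -1.22412729e+00, -2.88103651e-01]), 'qvel': array([-0.00039316, -0.002679  ,  0.00191878,  0.00069082,  0.00174584,
        0.0012198 ]), 'effort': array([-7.34588411e-04, -5.83876491e+01,  2.93652982e+01,  6.94050148e+00,
       -4.24776168e-03, -9.45579188e-06]), 'tcp_pos': array([ 0.18102962, -0.64988653,  0.23058582]), 'tool_rot': array([-1.0670123 , -1.40675474,  1.40564713]), 'wrist_force': array([ 0.46655908,  0.18390493, -0.84481315]), 'moment': array([-0.00028605,  0.00368014, -0.03180736]), 'gripper_width': 0.08521028365828555}
```

View pics/scene0.png

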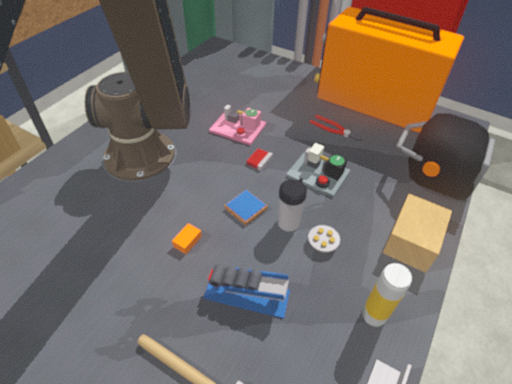

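View pics/side0.png

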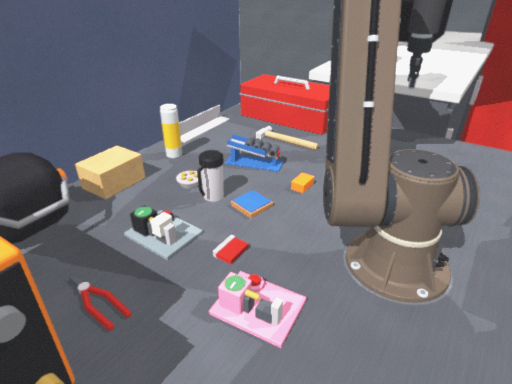

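View pics/wrist0.png

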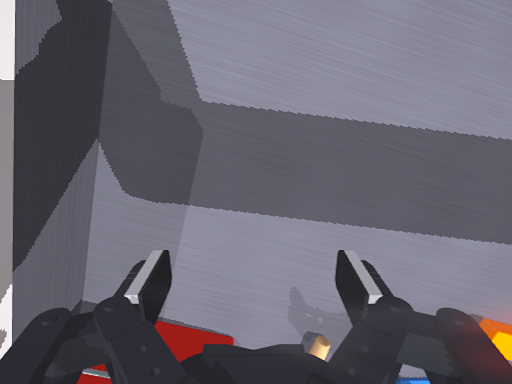

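The scene view shows the grey gauge near (318,172), the pad at (246,207), the track at (248,290) with bushes at x 215–255, and the mug at (291,205). The pink gauge at (238,126) is a decoy. I'll get rough positions by casting rays, then refine them with the wrist camera.

```bash
cat > h.py <<'E'
import numpy as np, cv2
from scipy.spatial.transform import Rotation as Ro
def ray(c,uv):
    K=np.array([[c["fx"],0,c["cx"]],[0,c["fy"],c["cy"]],[0,0,1]])
    n=cv2.undistortPoints(np.array(uv,float).reshape(-1,1,2),K,np.array(c["dist_coeffs"],float)).reshape(-1,2)
    R=np.array(c["R"]);t=np.array(c["t"])
    return -R.T@t, np.c_[n,np.ones(len(n))]@R
def onz(c,uv,z):
    o,d=ray(c,uv); return o+d*((z-o[2])/d[:,2])[:,None]
def proj(c,X):
    K=np.array([[c["fx"],0,c["cx"]],[0,c["fy"],c["cy"]],[0,0,1]])
    return cv2.projectPoints(np.array(X,float).reshape(-1,1,3),cv2.Rodrigues(np.array(c["R"]))[0],np.array(c["t"]),K,np.array(c["dist_coeffs"],float))[0].reshape(-1,2)
def down(ang):
    """tool y down, tool x (jaw) at angle ang from world x in plan"""
    x=np.array([np.cos(ang),np.sin(ang),0]);y=np.array([0,0,-1.]);z=np.cross(x,y)
    return Ro.from_matrix(np.c_[x,y,z]).as_rotvec()
E
python3 - <<'E'
from h import *
from plant import bot
c=bot.capture("scene"); d=bot.capture("side")
def P(n,uv,z): print(n,onz(c,uv,z).round(3).tolist())
P("gauge btn",[(323,180)],.025)
P("master top",[(316,149)],.08)
P("pad",[(246,206)],.02)
P("bush1 top",[(219,271)],.07)
P("bush4",[(252,279)],.09)
P("mug",[(290,225)],0);P("bowl",[(323,239)],.03)
M=Ro.from_rotvec(bot.read_state()["tool_rot"]).as_matrix();print(M.round(3))
im=c["color"]; cr=cv2.resize(im[130:320,180:370],None,fx=3.1,fy=3.1,interpolation=cv2.INTER_CUBIC);cv2.imwrite("pics/crop1.png",cr)
im=d["color"]; cr=cv2.resize(im[120:280,110:330],None,fx=3.5,fy=3.5,interpolation=cv2.INTER_CUBIC);cv2.imwrite("pics/crop2.png",cr)
E
```

```text
gauge btn [[0.58, 0.193, 0.025]]
master top [[0.522, 0.252, 0.08]]
pad [[0.431, -0.015, 0.02]]
bush1 top [[0.504, -0.254, 0.07]]
bush4 [[0.587, -0.241, 0.09]]
mug [[0.566, 0.005, 0.0]]
bowl [[0.67, -0.012, 0.03]]
[[-0.268 -0.    -0.963]
 [ 0.963  0.001 -0.268]
 [ 0.001 -1.     0.   ]]
```

View pics/crop1.png

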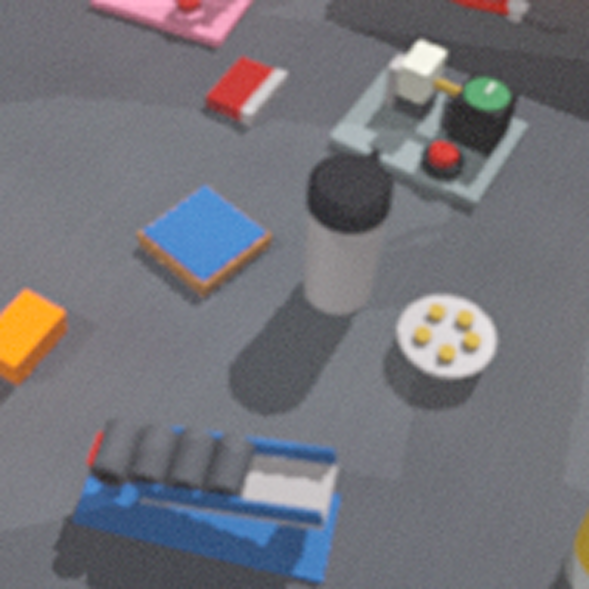

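View pics/crop2.png

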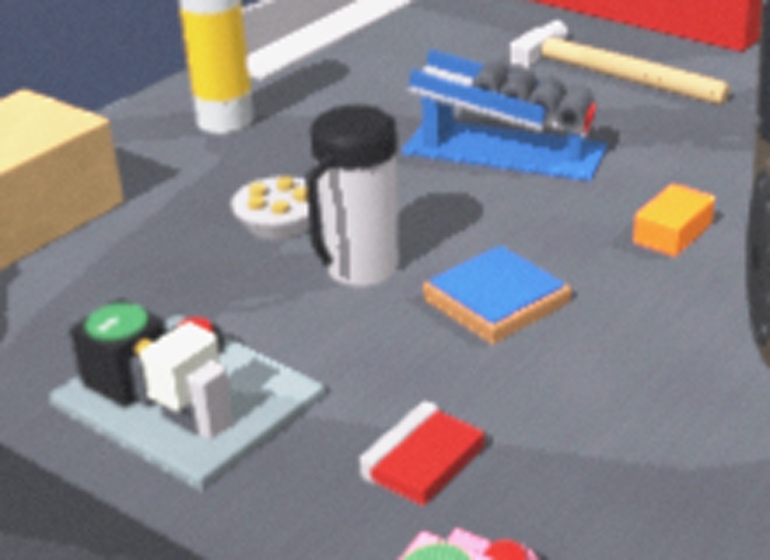

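Run:
```python
from h import *
from plant import bot
import pickle
bot.goto([0.50,-0.25,0.26],down(np.pi/2+0.12)); bot.hold(0.2)
c=bot.capture("wrist");pickle.dump(c,open("w1.pkl","wb"));cv2.imwrite("pics/w1.png",c["color"])
bot.goto([0.51,0.225,0.26],down(np.pi/2)); bot.hold(0.2)
c=bot.capture("wrist");pickle.dump(c,open("w2.pkl","wb"));cv2.imwrite("pics/w2.png",c["color"])
s=bot.read_state();print(s["time"],s["tcp_pos"],s["qpos"])
```

```text
4.3417 [0.5102674  0.2243794  0.26002436] [ 7.65558705e-01  1.47571857e-01 -2.06043981e-01  2.33023201e-05
 -1.21716064e+00 -2.33740381e+00]
```

View pics/w1.png

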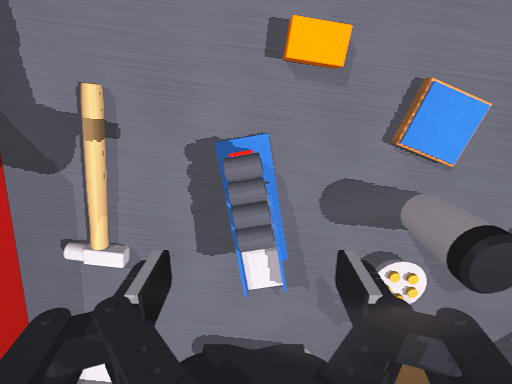

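View pics/w2.png

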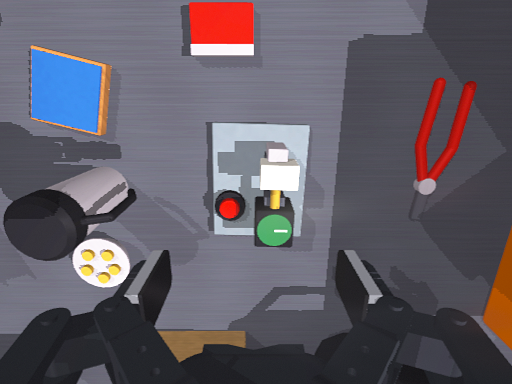

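The gauge is close to square with the world: master top at (279,175), button at (229,208), plunger below. In w1, bush1 is at (242,168) next to the red lip, and the pad is at (445,120). I'll measure these with masks.

Run:
```python
from h import *
import pickle
c1=pickle.load(open("w1.pkl","rb"));c2=pickle.load(open("w2.pkl","rb"))
def hsv(c): return cv2.cvtColor(c["color"],cv2.COLOR_BGR2HSV)
def comp(m,seed):
    n,l=cv2.connectedComponents(m.astype(np.uint8),connectivity=4); return (l==l[seed[1],seed[0]])&m
def rect(c,m,z):
    cs,_=cv2.findContours(m.astype(np.uint8),0,1); k=max(cs,key=cv2.contourArea).reshape(-1,2)
    X=onz(c,k,z)[:,:2]; return cv2.minAreaRect((X*1000).astype(np.float32)), m.sum()
H=hsv(c2)
m=comp((H[...,1]<40)&(H[...,2]>225),(282,178)); print("master",rect(c2,m,.08))
ys,xs=np.nonzero(m);print(xs.min(),xs.max(),ys.min(),ys.max())
m=comp(((H[...,0]<8)|(H[...,0]>172))&(H[...,1]>150)&(H[...,2]>80),(229,208))
for z in(.026,.03,.034): print("btn",z,rect(c2,m,z))
m=(H[...,1]>8)&(H[...,1]<60)&(H[...,0]>80)&(H[...,0]<110)&(H[...,2]>120)
m=comp(m,(225,135));print("plate",rect(c2,m,.012))
m=comp((H[...,0]>100)&(H[...,0]<118)&(H[...,1]>150)&(H[...,2]>100),(70,90));print("pad2",rect(c2,m,.02))
H1=hsv(c1)
m=comp((H1[...,0]>100)&(H1[...,0]<118)&(H1[...,1]>150)&(H1[...,2]>100),(445,120));print("pad1",rect(c1,m,.02))
cv2.imwrite("pics/z1.png",cv2.resize(c1["color"][125:305,190:310],None,fx=3.3,fy=3.3,interpolation=cv2.INTER_CUBIC))
cv2.imwrite("pics/z2.png",cv2.resize(c2["color"][115:255,200:320],None,fx=4.2,fy=4.2,interpolation=cv2.INTER_CUBIC))
```

```text
master (((520.0629272460938, 255.4397735595703), (44.53302001953125, 29.695743560791016), 87.3145751953125), np.int64(956))
260 299 165 190
btn 0.026 (((579.9403076171875, 191.02955627441406), (28.121164321899414, 30.30194664001465), 89.0378189086914), np.int64(341))
btn 0.03 (((578.3148193359375, 191.3878936767578), (27.822734832763672, 29.980369567871094), 89.03767395019531), np.int64(341))
btn 0.034 (((576.6893310546875, 191.74624633789062), (27.52430534362793, 29.658775329589844), 89.03768157958984), np.int64(341))
plate (((547.242919921875, 232.56863403320312), (130.12307739257812, 164.29339599609375), 88.35266876220703), np.int64(6061))
pad2 (((426.23272705078125, -9.253349304199219), (81.34324645996094, 81.6051025390625), 76.01458740234375), np.int64(4539))
pad1 (((425.83306884765625, -10.484142303466797), (82.21089172363281, 81.68125915527344), 76.02327728271484), np.int64(4110))
```

View pics/z1.png

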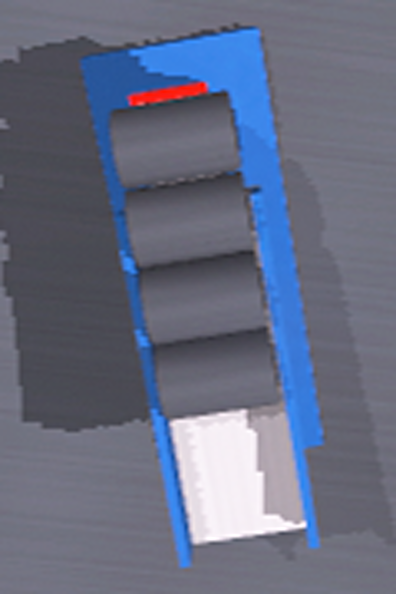

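View pics/z2.png

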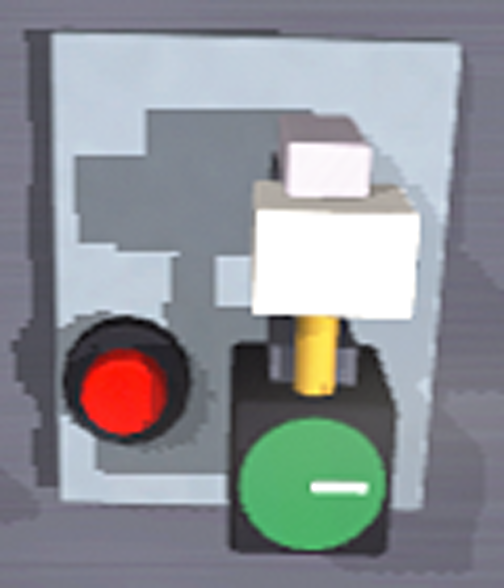

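Master, plate and button agree: the cell is at about (0.520, 0.2545) with yaw about -0.03, and the button is at about (0.578, 0.1915) with its top near 0.03. Next is pressing the button.

Run:
```python
from h import *
from plant import bot
bot.goto([.578,.1915,.09],down(np.pi/2-.03)); bot.clamp(30)
print(bot.read_state()["time"],bot.read_state()["gripper_width"])
bot.move_straight([.578,.1915,.045],speed=.1); bot.hold(.2)
r=bot.move_straight([.578,.1915,.012],speed=.025,stop_force=2.5);s=bot.read_state();print(r,s["tcp_pos"],s["wrist_force"],s["time"])
r=bot.move_straight([.578,.1915,.012],speed=.025,stop_force=15);s=bot.read_state();print(r,s["tcp_pos"],s["wrist_force"])
bot.hold(.2);s=bot.read_state();print(s["tcp_pos"],s["wrist_force"])
c=bot.capture("scene");cv2.imwrite("pics/p1.png",cv2.resize(c["color"][120:220,270:370],None,fx=5,fy=5,interpolation=cv2.INTER_CUBIC))
print(bot.read_state()["time"])
```

```text
5.875 -0.0001005710515556557
True [0.57798593 0.19149594 0.03053839] [-0.18427177  0.6477212   3.63693309] 7.375
True [0.57802987 0.1915138  0.02805694] [-2.47204018 -0.68411811  9.51092807]
[0.57803322 0.19151937 0.02804872] [-3.25092141 -0.31102654  9.15011212]
7.9833
```

View pics/p1.png

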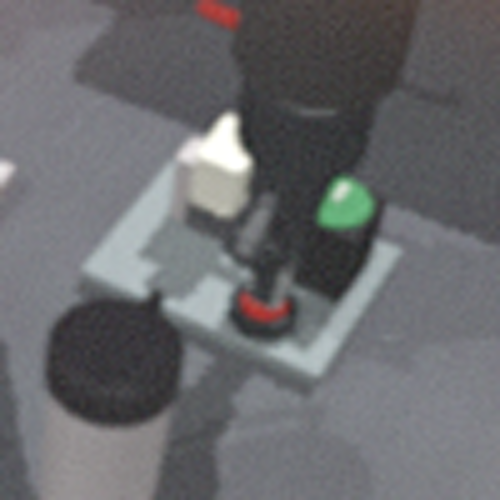

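The fingers are on the red button, but the force reads 9 N after only about 2.5–5 mm of travel. I'll push a bit further to make sure it has bottomed.

Run:
```python
from h import *
from plant import bot
for i in range(3):
    r=bot.move_straight([.578,.1915,.012],speed=.03,stop_force=12);s=bot.read_state();print(r,s["tcp_pos"],s["wrist_force"],s["time"])
```

```text
True [0.57802399 0.1915248  0.02807885] [-2.31905159 -0.47941729  7.5599117 ] 8.2
True [0.57800882 0.1914923  0.02808857] [-1.35344984 -1.08772154  6.93492079] 8.4167
True [0.57804099 0.19150528 0.02809833] [-2.19681047  0.54233728  7.87444712] 8.6333
```

Run:
```python
from h import *
from plant import bot
import pickle
c=bot.capture("wrist");cv2.imwrite("pics/p2.png",c["color"])
s=bot.capture("side");cv2.imwrite("pics/p3.png",cv2.resize(s["color"][190:260,110:220],None,fx=5,fy=5,interpolation=cv2.INTER_CUBIC))
# button height from w2 + scene triangulation done before pressing
for z in (0.028,.034,.04): print(z,proj(s,[[.578,.1915,z]]),proj(c,[[.578,.1915,z]]))
```

```text
0.028 [[165.17854715 215.36491586]] [[252.08080553 250.16146864]]
0.034 [[164.90622876 213.60163437]] [[252.03570697 255.87393288]]
0.04 [[164.63213844 211.82773614]] [[251.98722423 262.01511719]]
```

View pics/p2.png

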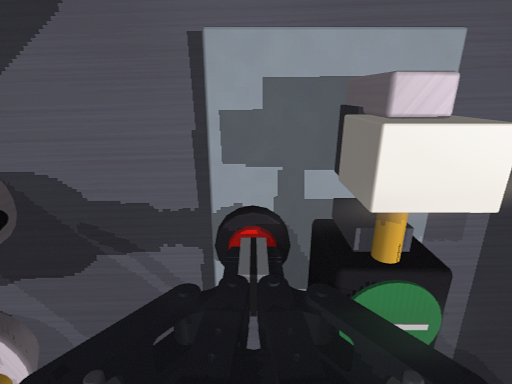

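View pics/p3.png

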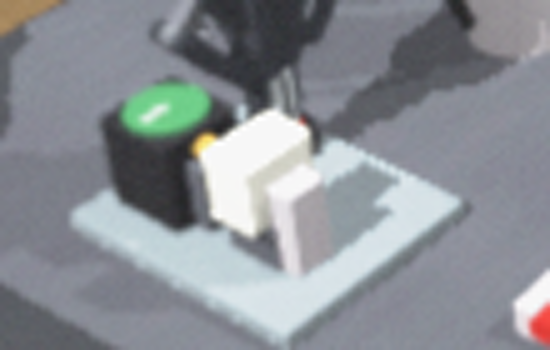

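The button sits down inside its black ring, with the fingers only on the red. It held at a hard stop (z 0.0281, same on 3 pushes), so it is fully pressed. Next I'll grasp the master.

Run:
```python
from h import *
from plant import bot
bot.move_straight([.578,.1915,.10],speed=.2)
bot.open()
o=down(np.pi/2-.035)
bot.goto([.5205,.2547,.125],o)
bot.move_straight([.5205,.2547,.043],speed=.12); 
s=bot.read_state();print(s["tcp_pos"],s["wrist_force"],s["time"])
bot.clamp(35); bot.hold(.1)
s=bot.read_state();print(s["gripper_width"],s["tcp_pos"],s["wrist_force"],s["time"])
bot.move_straight([.5205,.2547,.16],speed=.12)
s=bot.read_state();print(s["gripper_width"],s["wrist_force"],s["time"])
c=bot.capture("wrist");cv2.imwrite("pics/m1.png",c["color"])
```

```text
[0.52104972 0.2547232  0.04337461] [-0.16197321 -0.45504809  0.24615969] 11.3083
0.04335546066932194 [0.52073579 0.25483444 0.04378399] [-1.25269134 -0.34672699  5.62690355] 11.875
0.043716803113300166 [ 0.51310162  0.0785507  -1.12632519] 13.0
```

View pics/m1.png

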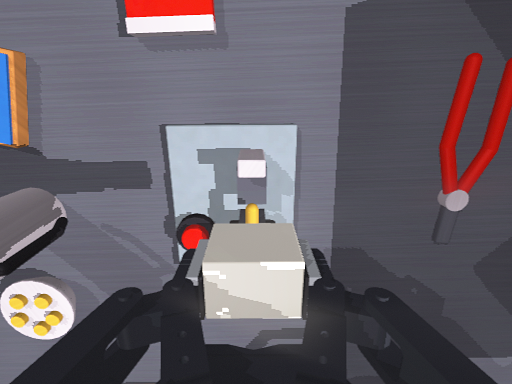

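The master is held level (width 43.7 mm) and the plunger has extended in the empty cell. Moving it to the pad.

Run:
```python
from h import *
from plant import bot
import pickle
c=bot.capture("wrist");pickle.dump(c,open("w3.pkl","wb"))
o=down(np.pi/2-.245)
bot.goto([.426,-.010,.12],o)
bot.move_straight([.426,-.010,.035],speed=.12); bot.hold(.15)
r=bot.move_straight([.426,-.010,.018],speed=.02,stop_force=4)
s=bot.read_state();print(r,s["tcp_pos"],s["wrist_force"],s["time"])
c=bot.capture("scene");cv2.imwrite("pics/pl1.png",cv2.resize(c["color"][150:250,200:300],None,fx=5,fy=5,interpolation=cv2.INTER_CUBIC))
```

```text
True [ 0.42602206 -0.01008465  0.02358566] [-0.77927243 -0.52426683  5.18159926] 15.8083
```

View pics/pl1.png

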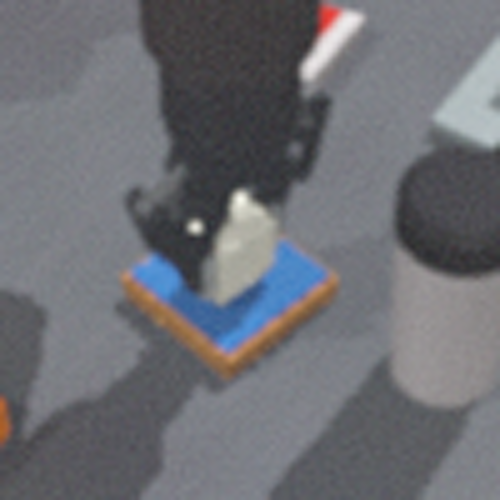

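The master touched down at the expected height, centred on the pad. I'll release it, retreat, and take a closer look at the track.

Run:
```python
from h import *
from plant import bot
import pickle
bot.open()
bot.move_straight([.426,-.010,.13],speed=.15)
c=bot.capture("scene");cv2.imwrite("pics/pl2.png",cv2.resize(c["color"][150:250,200:300],None,fx=5,fy=5,interpolation=cv2.INTER_CUBIC))
bot.goto([.465,-.26,.19],down(np.pi/2+.15)); bot.hold(.2)
c=bot.capture("wrist");pickle.dump(c,open("w4.pkl","wb"));cv2.imwrite("pics/w4.png",c["color"])
print(bot.read_state()["time"])
```

```text
18.525
```

View pics/pl2.png

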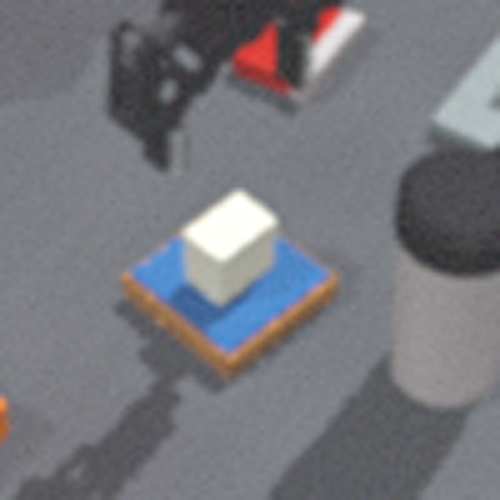

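View pics/w4.png

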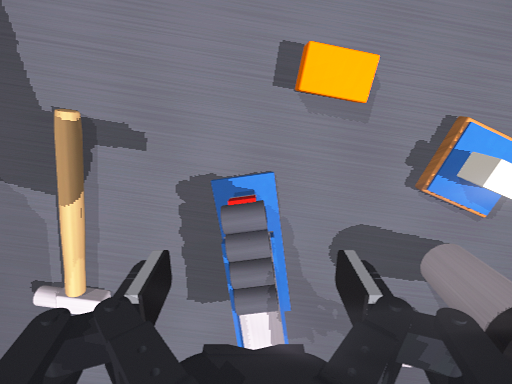

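The master stands upright on the blue pad. In w4, bush1 is at about (244,218), just behind the red lip at (242,200).

Run:
```python
from h import *
import pickle
for n,seedbox in (("w1",(215,140,290,300)),("w4",(205,180,295,350))):
    c=pickle.load(open(n+".pkl","rb"));H=cv2.cvtColor(c["color"],cv2.COLOR_BGR2HSV)
    x0,y0,x1,y1=seedbox
    m=(((H[...,0]<8)|(H[...,0]>172))&(H[...,1]>150)&(H[...,2]>100)); mm=np.zeros_like(m);mm[y0:y1,x0:x1]=m[y0:y1,x0:x1]
    ys,xs=np.nonzero(mm);k=np.c_[xs,ys];X=onz(c,k,.063)[:,:2]*1000
    print(n,"lip",cv2.minAreaRect(X.astype(np.float32)))
    # track base blue at z=.006 long edge
    b=((H[...,0]>100)&(H[...,0]<118)&(H[...,1]>150)&(H[...,2]>60)).astype(np.uint8);bb=np.zeros_like(b);bb[y0-10:y1+20,x0-10:x1+20]=b[y0-10:y1+20,x0-10:x1+20]
    ys,xs=np.nonzero(bb)
    e=[];f=[]
    for y in range(ys.min()+6,ys.min()+80):
        r=xs[ys==y]
        if len(r): e.append((r.max(),y)); f.append((r.min(),y))
    for nm,q in(("right",e),("left",f)):
        X=onz(c,q,.006)[:,:2]; v=cv2.fitLine(X.astype(np.float32),cv2.DIST_HUBER,0,.01,.01).ravel();print(nm,np.degrees(np.arctan(v[1]/v[0])),v)
c=pickle.load(open("w4.pkl","rb"))
cv2.imwrite("pics/z4.png",cv2.resize(c["color"][165:265,200:300],None,fx=6,fy=6,interpolation=cv2.INTER_CUBIC))
```

```text
w1 lip ((485.86895751953125, -266.75152587890625), (4.160513877868652, 27.251880645751953), 17.225305557250977)
right 16.442057 [ 0.95910645  0.28304556  0.5245997  -0.21726519]
left 16.036789 [ 0.9610845   0.27625453  0.53136873 -0.29161078]
w4 lip ((484.1626281738281, -267.30877685546875), (7.019203186035156, 27.57689094543457), 17.29984474182129)
right 16.473688 [ 0.95895004  0.283575    0.5182338  -0.21907021]
left 15.897563 [ 0.96175295  0.27391833  0.53477776 -0.29081783]
```

View pics/z4.png

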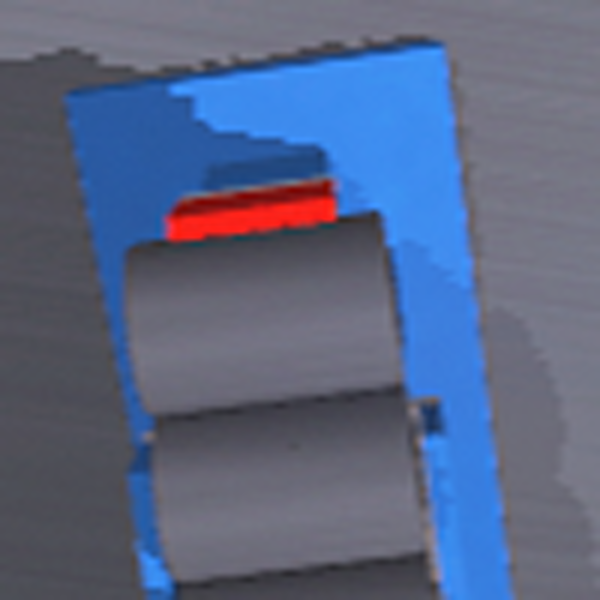

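Run:
```python
from h import *
import pickle
c=pickle.load(open("w4.pkl","rb"))
k=np.array([(127,243),(380,213),(402,390),(150,415)])/6+[200-.42,165-.42]
print(onz(c,[k.mean(0)],.06)[0], onz(c,k,.06)[:,:2].round(4))
c=pickle.load(open("w1.pkl","rb"))
k=np.array([(111,110),(230,93),(243,170),(127,185)])/3.3+[190-.35,125-.35]
print(onz(c,[k.mean(0)],.06)[0])
c=pickle.load(open("w3.pkl","rb")) # empty cell
cv2.imwrite("pics/z3.png",cv2.resize(c["color"][110:260,160:310],None,fx=4,fy=4,interpolation=cv2.INTER_CUBIC))
```

```text
[ 0.50342633 -0.26223161  0.06      ] [[ 0.4938 -0.287 ]
 [ 0.4821 -0.2458]
 [ 0.5138 -0.2367]
 [ 0.5252 -0.2793]]
[ 0.50296471 -0.26139017  0.06      ]
```

View pics/z3.png

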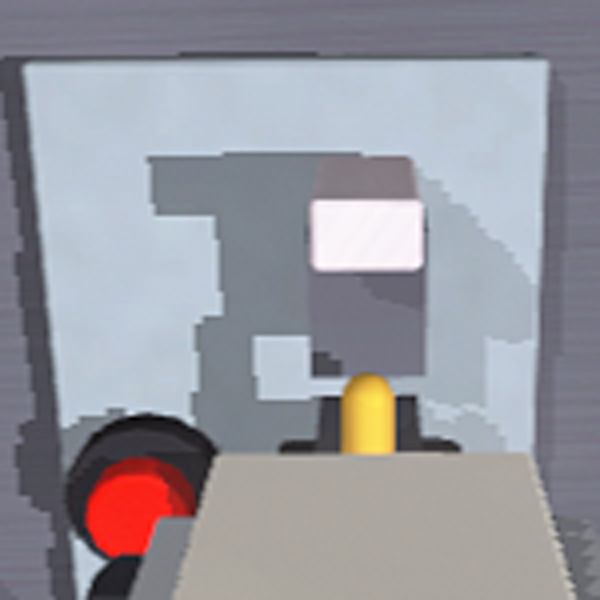

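Run:
```python
from h import *
import pickle
c=pickle.load(open("w3.pkl","rb"))
k=np.array([(311,200),(423,200),(424,271),(311,271)])/4+[160-.375,110-.375]
print("anvil top",onz(c,k,.064)[:,:2].round(4))
k=np.array([(341,450),(397,450),(369,374)])/4+[160-.375,110-.375]
print("plunger",onz(c,k,.056)[:,:2].round(4))
c=pickle.load(open("w2.pkl","rb"))
k=np.array([(287,143),(371,143),(372,196)])/4.2+[200-.38,115-.38]
print("anvil w2",onz(c,k,.064)[:,:2].round(4))
from plant import bot
u=np.array([np.cos(.284),np.sin(.284)]); p=np.array([.5027,-.262])-.003*u
o=down(np.pi/2+.284)
bot.goto([*p,.11],o); bot.move_straight([*p,.049],speed=.1);bot.hold(.1)
s=bot.read_state();print(s["tcp_pos"],s["wrist_force"],s["time"])
c=bot.capture("wrist");cv2.imwrite("pics/b1.png",c["color"])
```

```text
anvil top [[0.4889 0.2428]
 [0.4897 0.2662]
 [0.5051 0.266 ]
 [0.5043 0.242 ]]
plunger [[0.55   0.2461]
 [0.5504 0.2591]
 [0.5313 0.2533]]
anvil w2 [[0.4892 0.2424]
 [0.4893 0.2659]
 [0.5044 0.2667]]
[ 0.50048498 -0.26297737  0.04999259] [-0.00543646 -0.3977981  -0.6932114 ] 19.825
```

View pics/b1.png

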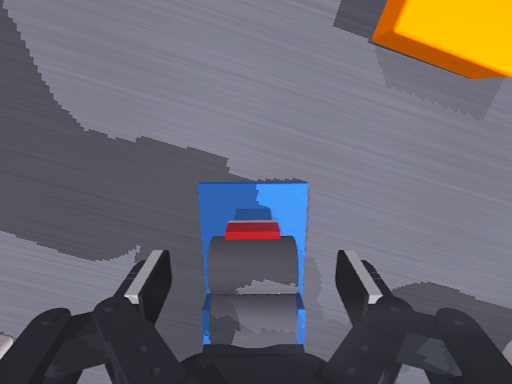

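Bush1 is centred between the jaws (253 px) and square to them, with clearance at both ends. I'll clamp and lift it briskly.

Run:
```python
from h import *
from plant import bot
bot.clamp(45);bot.hold(.1)
s=bot.read_state();p=s["tcp_pos"];print(s["gripper_width"],p,s["wrist_force"],s["time"])
p0=[p[0],p[1]]
bot.move_straight([*p0,.17],speed=.3);
s=bot.read_state();print(s["gripper_width"],s["wrist_force"],s["time"])
bot.hold(.2)
c=bot.capture("wrist");cv2.imwrite("pics/b2.png",c["color"])
c=bot.capture("side");cv2.imwrite("pics/b3.png",cv2.resize(c["color"][100:180,210:310],None,fx=5,fy=5,interpolation=cv2.INTER_CUBIC))
```

```text
0.043066622379576876 [ 0.49990086 -0.26289693  0.04939685] [-2.09526595  0.4308264   5.85752256] 20.4417
0.04303311639754911 [-0.33886554  0.06074413 -3.10268454] 20.9917
```

View pics/b2.png

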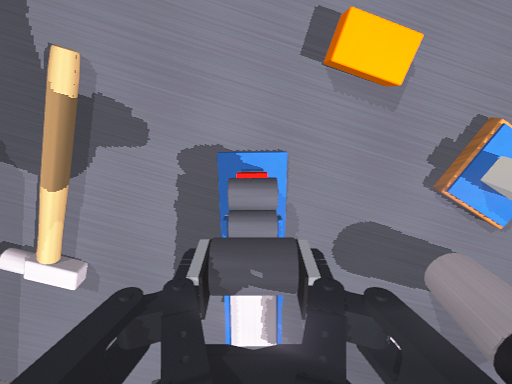

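View pics/b3.png

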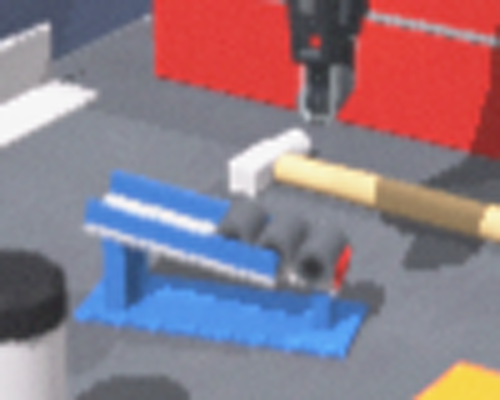

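Bush1 is in the grip. The next bush is against the red lip, and three remain on the track. I'll carry it high over the mug to the gauge and check its offset in the hand.

Run:
```python
from h import *
from plant import bot
import pickle
p=bot.read_state()["tcp_pos"]
bot.move_straight([p[0],p[1],.23],speed=.2)
bot.goto([.518,.254,.23],down(np.pi/2-.03))
bot.move_straight([.518,.254,.14],speed=.15);bot.hold(.2)
c=bot.capture("wrist");pickle.dump(c,open("w5.pkl","wb"));cv2.imwrite("pics/w5.png",c["color"])
s=bot.read_state();print(s["tcp_pos"],s["gripper_width"],s["time"],s["wrist_force"])
for k in ([253,237],[253,294],[253,265.5]): print(onz(c,[k],s["tcp_pos"][2]+.0106)[0]-s["tcp_pos"])
```

```text
[0.51837615 0.25431849 0.14095662] 0.04290296614153911 24.6167 [ 0.0600082   0.71511572 -2.40825031]
[-0.01367365  0.00096162  0.0106    ]
[ 2.13516633e-02 -8.25352532e-05  1.06000000e-02]
[0.00318421 0.00045906 0.0106    ]
```

View pics/w5.png

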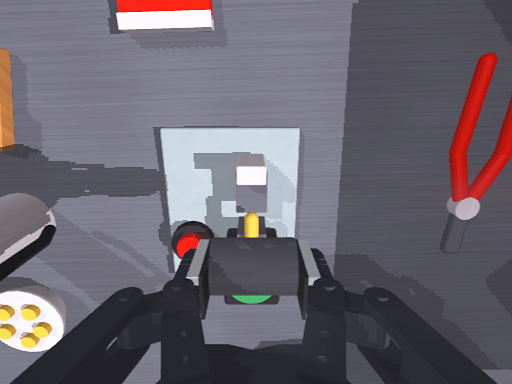

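Run:
```python
from h import *
from plant import bot
import pickle
x,y=.5178,.254
bot.move_straight([x,y,.085],speed=.12);bot.hold(.1)
r=bot.move_straight([x,y,.0425],speed=.03,stop_force=6)
s=bot.read_state();print(r,s["tcp_pos"],s["wrist_force"],s["time"])
c=bot.capture("wrist");pickle.dump(c,open("w6.pkl","wb"));cv2.imwrite("pics/w6.png",c["color"])
c=bot.capture("side");cv2.imwrite("pics/g1.png",cv2.resize(c["color"][190:260,110:220],None,fx=5,fy=5,interpolation=cv2.INTER_CUBIC))
```

```text
True [0.51731365 0.25378507 0.04440597] [-0.97977143 -0.25764252  4.7256458 ] 26.5583
```

View pics/w6.png

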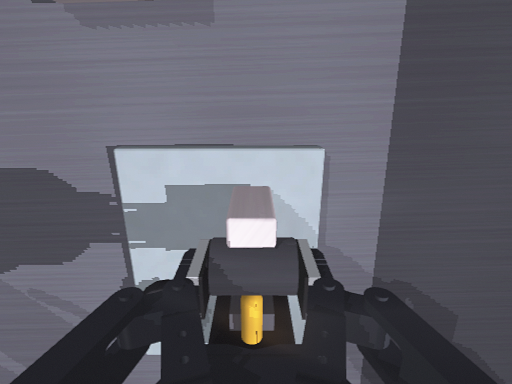

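View pics/g1.png

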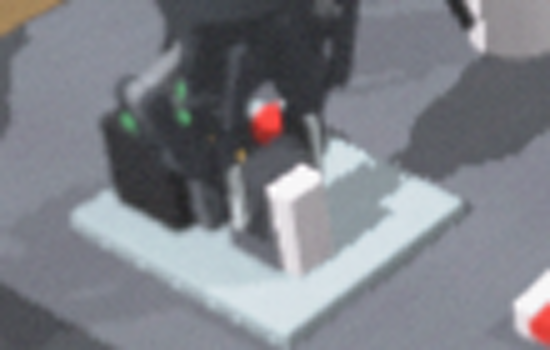

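The bush reached the bed exactly at the expected height (0.0444) and sits against the anvil, between it and the plunger. I'll release it, retreat and check.

Run:
```python
from h import *
from plant import bot
import pickle
bot.open();p=bot.read_state()["tcp_pos"]
bot.move_straight([p[0],p[1],.2],speed=.15)
bot.goto([.49,.235,.24],down(np.pi/2-.03));bot.hold(.3)
c=bot.capture("wrist");pickle.dump(c,open("w7.pkl","wb"));cv2.imwrite("pics/w7.png",cv2.resize(c["color"][100:330,150:400],None,fx=2.5,fy=2.5,interpolation=cv2.INTER_CUBIC))
c=bot.capture("scene");cv2.imwrite("pics/s7.png",cv2.resize(c["color"][130:320,180:370],None,fx=3.1,fy=3.1,interpolation=cv2.INTER_CUBIC))
c=bot.capture("side");cv2.imwrite("pics/g7.png",cv2.resize(c["color"][120:280,110:330],None,fx=3.5,fy=3.5,interpolation=cv2.INTER_CUBIC))
print(bot.read_state()["time"])
```

```text
29.1083
```

View pics/w7.png

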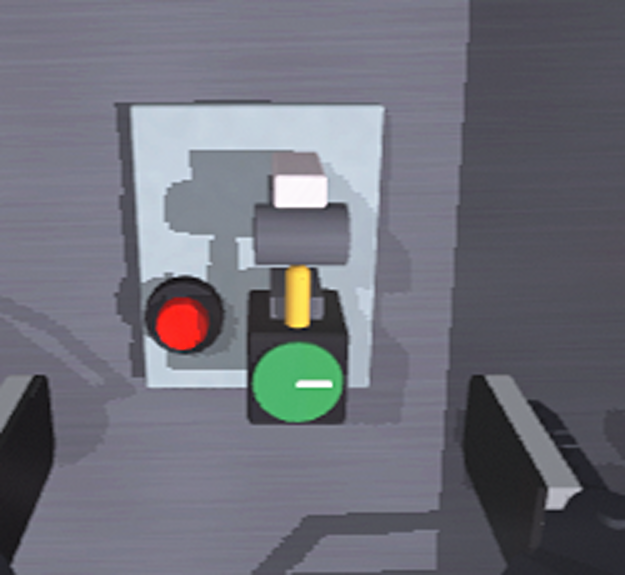

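View pics/s7.png

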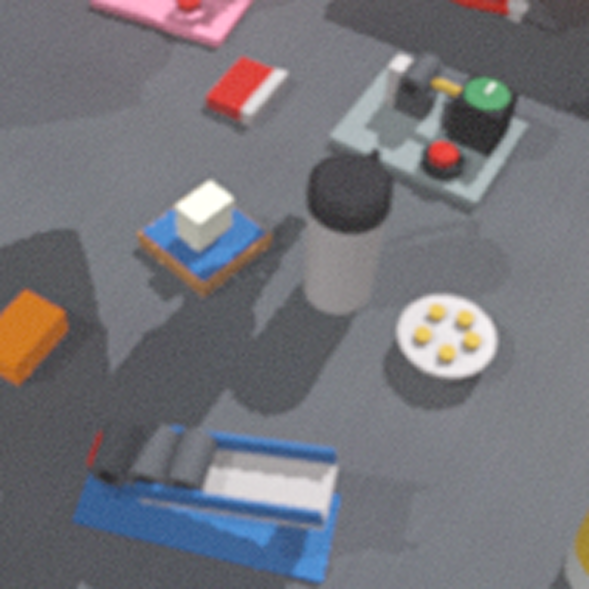

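View pics/g7.png

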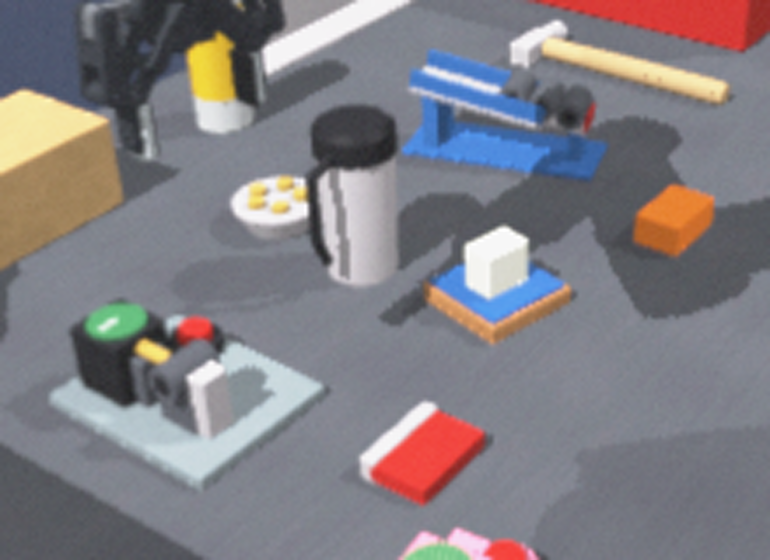

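All three views agree. The bush lies across against the anvil with the plunger on it, and its middle at column 302 lines up with the anvil's at 300. The master is upright on the pad, three bushes remain with one at the lip, and the bystanders are where they were.

```bash
python3 -c "
from plant import bot
bot.hand_in();print(bot.read_state()['time'])"
```

```text
the job is handed in; nothing more can be done
the job is handed in; nothing more can be done
```

The job is done and handed in at about 29 s of the 67 s allowed; no verdict was reported.

- **Zero button:** I pressed it with the master still in the comparator. It reached a hard stop, with the fingers at the same height (z 0.0281 m) on repeated pushes at 7–9 N. I never measured the full 6 mm of travel, because the button's starting height was only estimated from the camera.
- **Master:** I lifted it out and stood it on the blue pad. It touched down at the expected height, and the pictures show it upright and near the middle.
- **Bushes:** I lifted the front bush off the track, and the next one rolled to the red stop lip. Three bushes remain on the track.
- **Bush in the comparator:** It reached the bed at the expected height (TCP 0.0444 m). The last pictures show it lying across, against the anvil with the plunger on its other side, and centred on the anvil.

In the last pictures the bystander objects in view look unmoved and nothing had fallen on the bench. The gripper was open and clear of everything when I handed in. No check failed.

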